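# Shut the torch gas in the bench gas box

## Task

The soldering is done, so shut off the torch gas: push the sliding cover of the bench gas box aside, all the way to the stop at the other end of the box, then push the uncovered handle marked with a round tag disc shut, a full quarter turn clockwise until it meets its stop across its pipe. Only push with the fingers: the cover stays lying in its guides, neither lifted nor tipped. Leave the wing handle beside it open, and everything else on the bench where it stands.

Things in the scene. Friction and masses are not known exactly. Their poses are not given: they have to be found in the camera images.
- gas_box: the bench gas box, fixed: grey sheet metal, 184 (its x) x 490 (its y) x 96 mm high. Origin: centre of its underside; its front (-x) faces the robot. Its -y part is the open-topped valve bay, the rest a flat deck. Deck and bay rim are 84 mm above the bench; guide flanges along both long edges and a stop at each end (inner faces at y = -240 and +240 mm) stand to 96 mm
- bay (a point): centre of the valve bay's opening, at rim height (84 mm above the bench); in the box frame the opening runs x -76..76, y -230..-10 mm. Two copper pipes run through the bay along x, 30 mm above the bench; valve bodies reach 43 mm. Hose couplings stick out up to 26 mm from the front wall, pipe elbows 30 mm from the back wall
- gauge_top (a point): top of the fixed round pressure gauge behind the back wall, 123 mm above the bench, 50 mm across; it takes up to 60 mm behind the wall
- cover: loose aluminium cover, 168 (x) x 232 (y) x 4 mm, about 0.4 kg, lying on rim and deck between the guide flanges (2 mm play each side), axes parallel to the box's. Origin: centre of its underside, 84 mm above the bench. Starts over the bay (origin near box y = -115 mm) and slides to box +y as far as the end stop (origin at y = +124 mm); takes 1 to 5 N
- cover_bar (a point): middle of the bar of the bow handle at the centre of the cover: round bar 10 mm thick, 90 mm long along the cover's x, its axis 29 mm above the cover's underside; 20 mm free under the bar
- gas_handle (a joint): angle of the marked handle on its valve: 0 = open, handle along the pipe, pointing to the box's -x; grows as the handle turns clockwise seen from above; 1.571 = shut, at its stop, handle across the pipe pointing to the box's +y. Starts at 0 to 0.3. Stiff: turns with 0.2 N m and stays where it is left
- gas_stem (a point): on the turning axis (vertical) of the marked handle, at the mid-height of its lever, 60 mm above the bench (24 mm below the bay's rim). The valve is in the left or the right place of the bay: x = 35 and y = -176 or -82 mm in the box frame
- gas_tag (a point): centre of the round tag disc (26 mm across, 11 mm thick) at the free end of the marked handle, 47 mm from the turning axis, same height as gas_stem. Between axis and disc the handle is a flat steel lever 14 mm wide, 8 mm thick (56 to 64 mm above the bench)
- air_handle (a joint): angle of the wing handle (air valve), 0 = open, wings along the pipe, 1.571 = shut; starts at 0 to 0.1 and turns with 0.15 N m
- air_stem (a point): on the vertical turning axis of the wing handle, a double-ended bar 56 mm long and 9 mm wide, 56 to 68 mm above the bench, in the place of the bay that the marked handle does not have
- green_lid_jar: bystander: closed glass jar with a green lid, 80 mm across, 105 mm tall; origin at the centre of its underside
- white_lid_jar: bystander: closed glass jar with a white lid, 74 mm across, 110 mm tall; origin at the centre of its underside
- file_jar: bystander: open glass jar, 76 mm across, 98 mm tall, with needle files standing in it up to 210 mm; origin at the centre of its underside
- flux_bottle: bystander: white plastic bottle, 56 mm across, 130 mm tall; origin at the centre of its underside
- doming_block: bystander: steel doming block, 55 x 55 x 45 mm; origin at the centre of its underside
- caliper: bystander: digital caliper lying flat, 210 mm long, 12 mm thick; origin at the centre of its underside
- wood_block: bystander: small dark wooden block, 50 x 75 x 26 mm; origin at the centre of its underside
- hose_nipple: bystander: brass hose nipple, 20 mm across, 26 mm tall, standing on the floor of the valve bay between the pipes; origin at the centre of its underside

How it is judged:
By the outcome, as a careful person would: the job done as asked, in the order asked, and still so for the second after the job is handed in, with the robot touching nothing.
It also fails if it takes over 45 s, if anything falls off the work surface, if the arm or the gripper's body presses on something with over 40 N, if the wrist force passes 120 N, or if a joint passes its speed limit or range.

## Robot

A 6-joint arm with a two-finger parallel gripper is mounted at the origin on the work surface. World frame = base frame: x ahead of the robot, y to its left, z up, the work surface at z = 0. Lengths are in m, angles in degrees, forces in N, time in s.
With the tool pointing down it reaches from about 0.325 to 0.85 m from the base axis. Payload 15.5 kg.
Tool frame: the origin (TCP) lies midway between the tips of the shut fingers; the grasp point (between the pads) lies 19 mm behind it; y points along the fingers, x is the direction in which the jaws open and shut, and the axes are right-handed (so a half turn about y gives the same grasp; the last joint's range is limited). The gripper opens to 91 mm and grips with 3 to 60 N. Pads are 32 mm wide; open, the fingers measure 118 mm over their backs; the gripper's body (76 mm by 178 mm) begins 60 mm behind the grasp point.
Start: joints at [-75.43, 28.281, 77.091, -0, 74.628, -5.472], TCP at [0.214, -0.587, 0.214] pointing down, gripper open.
Joint ranges: [-166.48, 166.48], [-47.26, 123.95], [12.59, 153.08], [-70.14, 250.14], [6.76, 159.57], [-176.63, 176.63]. Speed limits (degrees/s): [108.29, 108.29, 147.25, 172.46, 172.46, 172.46].

## Interface

Orientations are given as a 3x3 rotation matrix whose columns are the frame's x, y, z axes.
In Python, from bench import ctrl gives the robot as it stands. The module is installed in compiled form; this text tells all that it offers. Calls block until the motion is done:
- ctrl.goto(position, orientation): joint-space move of the TCP to a pose.
- ctrl.move_l(position, vel=0.15, ori=None, contact_N=None): straight line of the TCP; ori=None keeps the orientation; vel is the mean speed in m/s. With contact_N (N) it stops when the force on the tool has changed by that much, and returns True; else False.
- ctrl.movej(angles): joint-space move.
- ctrl.command_gripper(opening): opening from 0.0 (shut) to 1.0 (fully open); the grip force is fixed at half the most; returns when the fingers have stopped.
- ctrl.sleep(seconds).
- ctrl.ik(position, orientation): joint angles nearest the present ones, or None.
- ctrl.read_camera(name): name is "scene" or "top"; returns the picture (400x640x3 uint8, blue, green, red); there is no depth.
- ctrl.camera_params(name): a dict with "fx", "fy", "cx", "cy" (pixels), "pose" (4x4, takes a point from camera to world coordinates). Camera axes: x right, y up, looking along -z (the intrinsics and any distortion apply to the point x, -y, -z); pixel columns grow to the right and rows downward; lengths in m; the calibration is good to about 2 mm. A picture is of the moment at which its call begins. camera_params takes no time and is no camera call.
A pose or a line that the arm cannot do raises ctrl.MotionError and nothing moves.
- ctrl.sign_off(): hands the job in, once; it reports no verdict.
Readings, each from a call of its own:
- ctrl.current_t(): time.
- ctrl.current_q(): joint angles.
- ctrl.current_dq(): joint speeds.
- ctrl.current_effort(): joint torques, N m.
- ctrl.current_tool_pos(): TCP position.
- ctrl.current_eef_rot(): TCP orientation.
- ctrl.current_contact_force(): force on the tool from outside, world axes, zero at the start.
- ctrl.current_wrist_torque(): the same for the moment, N m.
- ctrl.current_grip_width(): opening from 0.0 (shut) to 1.0 (fully open).
Only numpy, scipy, OpenCV 4.12 (cv2) and the standard library are available. Lean on these libraries where they do the work, as an engineer would, in place of code of your own. Each camera call takes 0.05 s, during which the arm holds its last target. There are 200 camera calls.

## Working session

There is one attempt and no reset: what is moved stays moved. The work goes in short steps, each a Python script; the robot and the scene stay as the last script left them, time stands still between calls to the robot, and variables do not carry over. Pictures are saved under pics/ and viewed, about 8 in all and at most 12, crops included, and the job is handed in when it is done.

```bash
mkdir -p pics; ls; python3 - <<'E'
from bench import ctrl
import cv2,numpy as np
np.set_printoptions(precision=4,suppress=True)
for n in("scene","top"):
    cv2.imwrite(f"pics/{n}0.png",ctrl.read_camera(n)); p=ctrl.camera_params(n); print(n,p)
print(ctrl.current_t(),ctrl.current_tool_pos(),ctrl.current_eef_rot())
E
```

```text
pics
scene {'fx': 368.34787957784005, 'fy': 368.34787957784005, 'cx': 316.1765064860783, 'cy': 204.02344634844593, 'pose': array([[ 0.1413, -0.7615,  0.6326,  1.0921],
       [ 0.99  ,  0.1086, -0.0903,  0.007 ],
       [ 0.0001,  0.639 ,  0.7692,  0.7054],
       [ 0.    ,  0.    ,  0.    ,  1.    ]])}
top {'fx': 430.2727248000204, 'fy': 430.2727248000204, 'cx': 315.07819826265006, 'cy': 191.43946213756126, 'pose': array([[ 0.008 ,  0.996 , -0.0893,  0.482 ],
       [-1.    ,  0.0078, -0.003 ,  0.0472],
       [-0.0023,  0.0894,  0.996 ,  1.0195],
       [ 0.    ,  0.    ,  0.    ,  1.    ]])}
0.1 [ 0.2142 -0.5868  0.2134] [[ 0.3428 -0.0003  0.9394]
 [-0.9394  0.001   0.3428]
 [-0.0011 -1.      0.0001]]
```

View pics/top0.png

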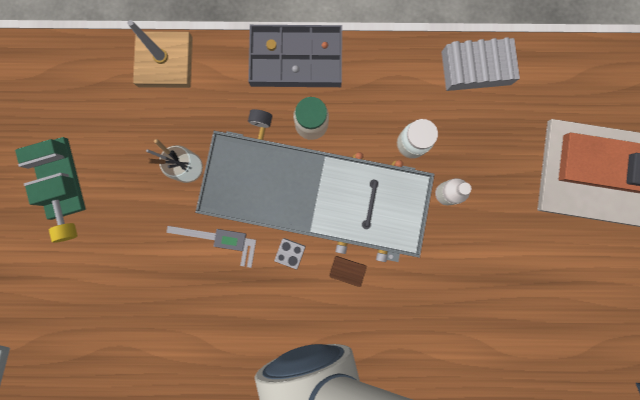

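View pics/scene0.png

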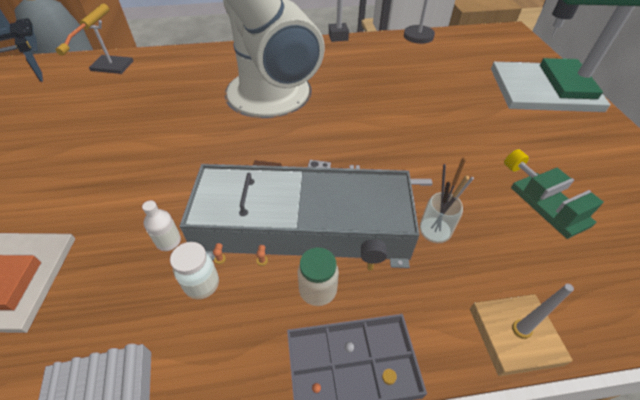

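Top view: the box corners are at about (215,133), (433,174), (420,254) and (197,212). The cover lies on the right half (box -y), and its bar runs (374,184)-(366,225). The scene view agrees. Next I'll fit the box pose and overlay it.

```bash
cat > h.py <<'E'
from bench import ctrl
import cv2,numpy as np
from scipy.optimize import least_squares
np.set_printoptions(precision=4,suppress=True)
P={n:ctrl.camera_params(n) for n in("scene","top")}
def proj(n,X):
    p=P[n];X=np.atleast_2d(X);c=(X-p["pose"][:3,3])@p["pose"][:3,:3]
    return np.c_[p["cx"]+p["fx"]*c[:,0]/-c[:,2],p["cy"]+p["fy"]*c[:,1]/c[:,2]]
def ray(n,uv,z):
    p=P[n];d=p["pose"][:3,:3]@[(uv[0]-p["cx"])/p["fx"],-(uv[1]-p["cy"])/p["fy"],-1];o=p["pose"][:3,3]
    return o+d*(z-o[2])/d[2]
def R(a): c,s=np.cos(a),np.sin(a); return np.array([[c,-s,0],[s,c,0],[0,0,1]])
def w(b,X): return np.atleast_2d(X)@R(b[2]).T+[b[0],b[1],0]
C=np.array([[.092,.245,.096],[.092,-.245,.096],[-.092,-.245,.096],[-.092,.245,.096]])
E
python3 - <<'E'
from h import *
ut=np.array([[215,133],[433,174],[420,254],[197,212]],float)
f=least_squares(lambda b:(proj("top",w(b,C))-ut).ravel(),[.5,.05,-.1])
b=f.x;print(b,np.degrees(b[2]),f.fun.round(1))
np.save("b.npy",b)
bars=[ray("top",u,.113) for u in((374,184),(366,225))];print("bar box frame",(np.array(bars)-[b[0],b[1],0])@R(b[2]))
out=[]
for n,(x0,y0,x1,y1) in(("top",(185,115,445,265)),("scene",(170,150,430,270))):
    im=cv2.imread(f"pics/{n}0.png")[y0:y1,x0:x1];k=3;im=cv2.resize(im,None,fx=k,fy=k,interpolation=2)
    def L(X,c):
        q=((proj(n,w(b,X))+.5-[x0,y0])*k).round().astype(int);cv2.polylines(im,[q.reshape(-1,1,2)],True,c,1)
    L(C,(0,0,255)); cv=np.array([[.084,.001,.088],[.084,-.231,.088],[-.084,-.231,.088],[-.084,.001,.088]]);L(cv,(0,255,0))
    L([[.045,-.115,.113],[-.045,-.115,.113]],(255,0,0)); L(np.array([[-1,1,.01]])*0+C*[1,1,0],(255,0,255))
    cv2.imwrite(f"pics/ov_{n}.png",im)
E
```

```text
[ 0.5621  0.0486 -0.1795] -10.28174517785076 [-1.6 -2.3  2.  -1.9  1.   2.5 -1.4  1.5]
bar box frame [[ 0.0397 -0.118   0.113 ]
 [-0.0487 -0.1166  0.113 ]]
```

View pics/ov_top.png

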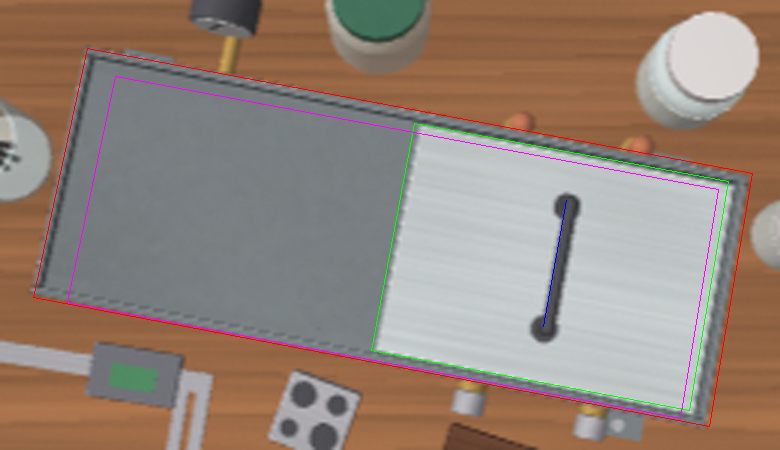

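View pics/ov_scene.png

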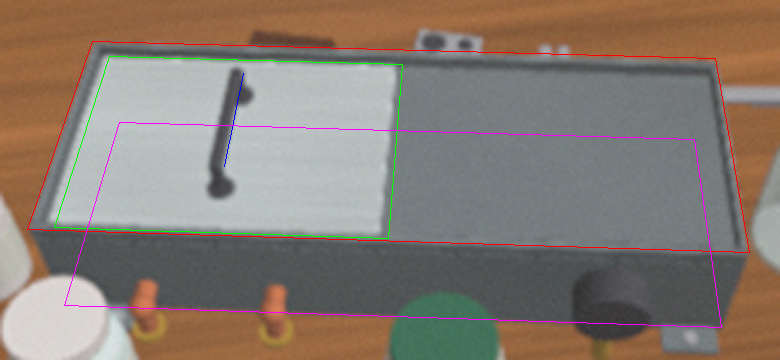

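The overlay fits the box to within a few mm, and the bar is at box y≈-0.117. Next come the bystander clearances and an IK check, then the cover push at the bar.

```bash
cat >> h.py <<'E'
try: b=np.load("b.npy")
except Exception: b=None
def inbox(X): return (np.array(X)-[b[0],b[1],0])@R(b[2])
def ori(a=0.): # jaw along box -y turned by a (clockwise from above positive)
    return R(b[2]-a)@np.array([[0,0,1],[-1,0,0],[0,-1,0.]])
def W(x,y,z): return w(b,[x,y,z])[0]
E
python3 - <<'E'
from h import *
for nme,u,z in(("file1",(150,158),.21),("file2",(157,143),.21),("filejar",(172,158),.098),("flux",(466,187),.13),("white",(422,133),.11),("green",(311,112),.105),("gauge",(260,115),.123)):
    print(nme,inbox(ray("top",u,z)))
for p in((-.0,-.15,.2),(0,-.15,.1),(0,.11,.1)): print(ctrl.ik(W(*p),ori()))
for a in(0,.8,1.57): print(ctrl.ik(W(0,-.15,.055),ori(a)))
E
```

```text
file1 [-0.0033  0.3205  0.21  ]
file2 [0.0275 0.3137 0.21  ]
filejar [0.016  0.3201 0.098 ]
flux [ 0.0669 -0.3048  0.13  ]
white [ 0.1677 -0.2004  0.11  ]
green [0.17   0.0427 0.105 ]
gauge [0.1386 0.1469 0.123 ]
[-16.7656  22.6632  89.5836  -0.      67.7532  83.5161]
[-16.7656  30.0185  95.8295  -0.      54.152   83.5161]
[  9.4089  33.778   87.4262  -0.      58.7958 109.6906]
[-16.7656  33.9311  97.8695  -0.      48.1995  83.5161]
[-16.7656  33.9311  97.8695  -0.      48.1995 129.3527]
[-16.7656  33.9311  97.8695  -0.      48.1995 173.4705]
```

```bash
python3 - <<'E'
from h import *
A=np.pi
ctrl.command_gripper(0.0)
ctrl.goto(W(0,-.15,.2),ori(A))
print(ctrl.current_q(),ctrl.current_t())
print("down",ctrl.move_l(W(0,-.15,.103),vel=.12,contact_N=6),ctrl.current_tool_pos())
print("push",ctrl.move_l(W(0,.085,.103),vel=.08,contact_N=14),inbox(ctrl.current_tool_pos()),ctrl.current_contact_force())
print("slow",ctrl.move_l(W(0,.122,.103),vel=.025,contact_N=6),inbox(ctrl.current_tool_pos()),ctrl.current_contact_force(),ctrl.current_t())
cv2.imwrite("pics/s1.png",cv2.resize(ctrl.read_camera("scene")[140:290,150:450],None,fx=2.5,fy=2.5))
E
```

```text
[-16.8281  22.67    89.5706  -0.0077  67.7524 -96.4541] 3.5667
down False [ 0.5357 -0.0992  0.1036]
push False [0.    0.085 0.103] [ 0.2554 -3.6945  1.976 ]
slow True [-0.0001  0.1105  0.1028] [ 0.5809 -3.2971  2.7457] 8.6167
```

View pics/s1.png

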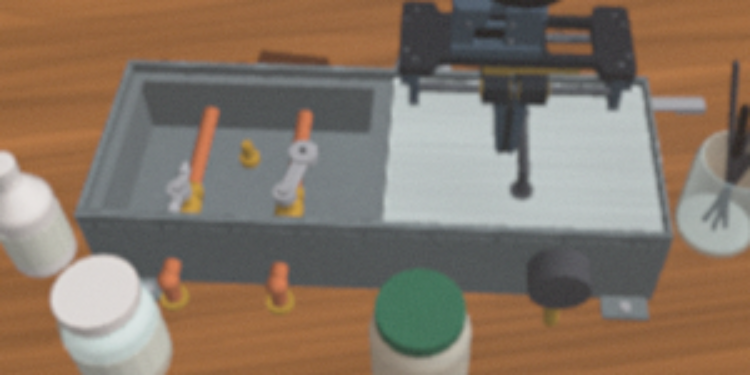

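The cover has moved clear to the right, and the marked handle is the box y=-82 valve (tag at crop (304,152)), with the wing handle at -176. I'll confirm the cover is at its stop, back off and look.

```bash
python3 - <<'E'
from h import *
print("again",ctrl.move_l(W(0,.125,.103),vel=.02,contact_N=7),inbox(ctrl.current_tool_pos()),ctrl.current_contact_force())
y=inbox(ctrl.current_tool_pos())[1]
ctrl.move_l(W(0,y-.015,.103),vel=.1)
ctrl.move_l(W(0,y-.015,.2),vel=.2)
ctrl.goto(W(-.16,-.0,.25),ori(np.pi))
t=ctrl.read_camera("top");s=ctrl.read_camera("scene");cv2.imwrite("pics/t2full.png",t);cv2.imwrite("pics/s2full.png",s)
a=cv2.resize(t[115:265,185:445],None,fx=3,fy=3,interpolation=2);c=cv2.resize(s[155:275,170:430],None,fx=3,fy=3,interpolation=2)
cv2.imwrite("pics/t2.png",a[:, :]);cv2.imwrite("pics/s2.png",c);print(ctrl.current_t(),ctrl.current_contact_force())
E
```

```text
again True [-0.0003  0.1104  0.1025] [ 0.8008 -2.2156  1.8319]
10.7333 [-1.2908  0.3608 -0.1994]
```

View pics/t2.png

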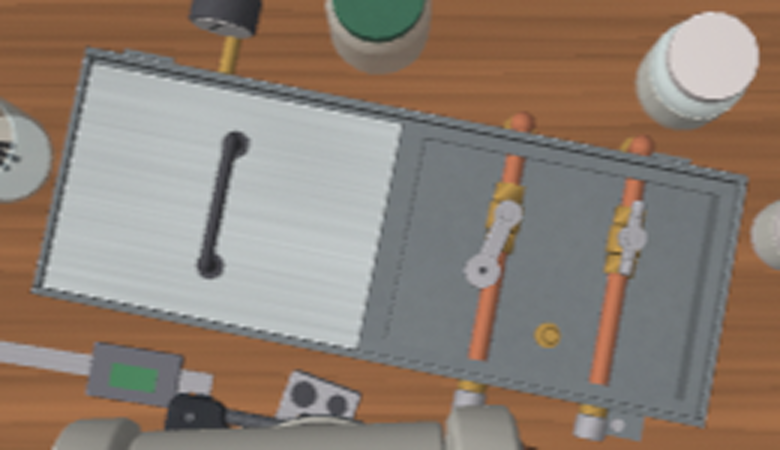

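View pics/s2.png

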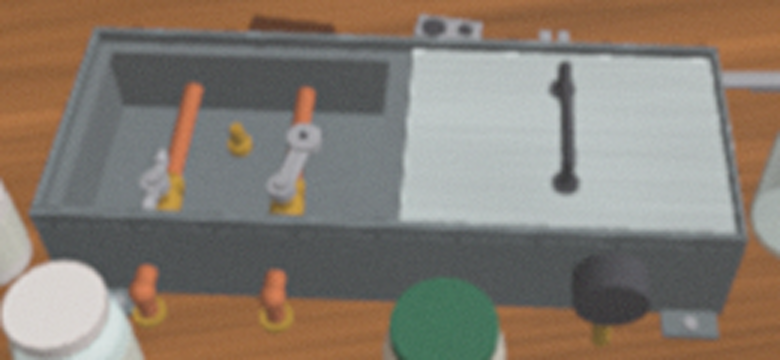

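Both views show the cover tight at the +y stop. In the top crop the marked stem is at (508,214), its tag at (483,270) and the wing stem at (631,238). In the scene crop the tag is at (304,138) and the stem at (281,184). I'll measure these and compare them with the nominal positions.

```bash
python3 - <<'E'
from h import *
T=lambda u:(np.array(u)+.5)/3-.5+[185,115]
S=lambda u:(np.array(u)+.5)/3-.5+[170,155]
for n,u,z in(("stem",T((508,214)),.064),("tag",T((483,270)),.0655),("air",T((631,238)),.068)): print("top",n,inbox(ray("top",u,z)))
for n,u,z in(("stem",S((281,184)),.064),("tag",S((304,138)),.0655)): print("scene",n,inbox(ray("scene",u,z)))
E
```

```text
top stem [ 0.0334 -0.0805  0.064 ]
top tag [-0.0112 -0.0697  0.0655]
top air [ 0.0323 -0.1728  0.068 ]
scene stem [ 0.0351 -0.0815  0.064 ]
scene tag [-0.0084 -0.0694  0.0655]
```

Everything agrees with the nominal valve at (35,-82) to within 2 mm, and θ≈0.25. Next I push the disc round its arc, with the pad face turning along with the lever.

```bash
cat > arc.py <<'E'
from h import *
s=np.array([.0343,-.0812]);Z=.0555
def fc(th,gap,r=.042):
    c,n=np.cos(th),np.sin(th)
    return s+r*np.array([-c,n])+(.0265+gap)*np.array([-n,-c])
def pose(th,gap,z=Z): return W(*fc(th,gap),z),ori(np.pi+th)
E
python3 - <<'E'
from arc import *
p,o=pose(.25,.012,.2);ctrl.goto(p,o)
print("down",ctrl.move_l(pose(.25,.012)[0],vel=.12,contact_N=6),inbox(ctrl.current_tool_pos()),ctrl.current_q()[5])
print("touch",ctrl.move_l(pose(.25,0)[0],vel=.04,contact_N=10),ctrl.current_contact_force())
for d in range(22,104,8):
    th=np.radians(d);p,o=pose(th,0)
    hit=ctrl.move_l(p,vel=.04,ori=o,contact_N=15 if d<80 else 9)
    f=ctrl.current_contact_force();print(d,hit,(inbox(ctrl.current_tool_pos())[:2]-fc(th,0))*1e3,f@R(b[2]),round(ctrl.current_t(),1))
    if hit: break
E
```

```text
down False [-0.0155 -0.1081  0.0561] -77.80645782645031
touch False [-0.165   0.0257  0.4328]
22 False [-0.0196 -0.0405] [ 1.0914 -0.1667  0.3017] 13.6
30 False [-0.0079 -0.1486] [ 0.9497 -0.6316 -1.044 ] 13.9
38 False [-0.0018 -0.0939] [-0.6399 -0.1715  0.8583] 14.3
46 False [-0.0188 -0.0868] [-1.0397 -0.2513 -0.2572] 14.6
54 False [-0.0304 -0.0855] [-0.5995 -0.3083 -0.0948] 14.9
62 False [-0.0611 -0.0719] [-1.4046  0.5623 -0.0986] 15.2
70 False [-0.0421 -0.0444] [-0.9228  1.4252 -0.1313] 15.6
78 False [-0.003  -0.0523] [-1.8204  1.3342  0.1672] 15.9
86 False [ 0.0226 -0.0271] [-1.935   1.0896 -0.13  ] 16.2
94 False [ 0.0786 -0.0828] [-1.0882  2.7971 -0.2   ] 16.6
102 True [-5.1944 -1.1849] [-3.82    0.0764  3.122 ] 16.8
```

```bash
python3 - <<'E'
from arc import *
x,y,z=inbox(ctrl.current_tool_pos())
print("press",ctrl.move_l(W(x+.012,y,z),vel=.02,contact_N=12),inbox(ctrl.current_tool_pos())-[x,y,z],ctrl.current_contact_force()@R(b[2]))
x,y,z=inbox(ctrl.current_tool_pos())
ctrl.move_l(W(x-.012,y,z),vel=.08)
ctrl.move_l(W(x-.012,y,.2),vel=.2)
ctrl.goto(W(-.16,-.0,.25),ori(np.pi))
t=ctrl.read_camera("top");s_=ctrl.read_camera("scene");cv2.imwrite("pics/t3full.png",t)
a=cv2.resize(t[115:265,185:445],None,fx=3,fy=3,interpolation=2);c=cv2.resize(s_[155:275,170:350],None,fx=3,fy=3,interpolation=2)
cv2.imwrite("pics/t3.png",a);cv2.imwrite("pics/s3.png",c);print(ctrl.current_t())
E
```

```text
press True [-0.0002 -0.0001 -0.0005] [-1.6032 -0.0325  1.4838]
19.8
```

View pics/t3.png

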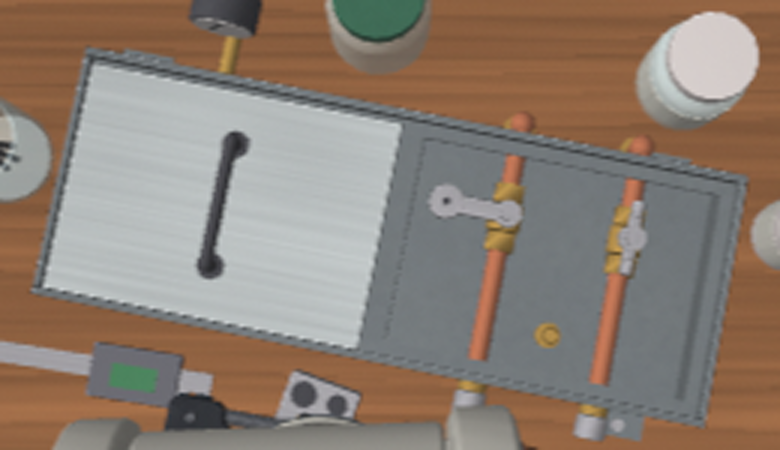

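View pics/s3.png

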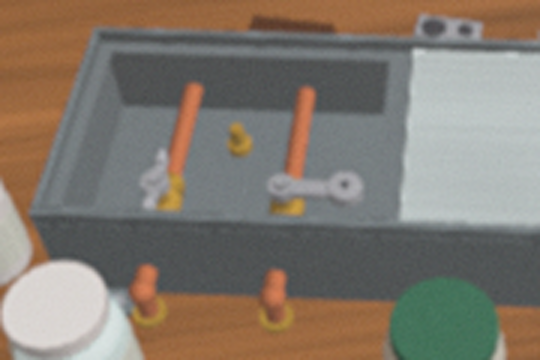

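The marked lever runs from (509,213) to its tag at (445,200). That is 11.5° in the image against 11.2° for the box edge, so it lies across its pipe. It also took a 12 N press without moving. The wing handle still lies along its pipe. I'll do a quick image difference for the bystanders, then hand in.

```bash
python3 - <<'E'
from h import *
for a,c in(("t2full","t3full"),("top0","t3full")):
    d=cv2.absdiff(cv2.imread(f"pics/{a}.png"),cv2.imread(f"pics/{c}.png")).max(2);m=cv2.morphologyEx((d>40).astype(np.uint8),cv2.MORPH_OPEN,np.ones((2,2)))
    print(a,[tuple(r[:5]) for r in cv2.connectedComponentsWithStats(m)[2][1:] if r[4]>8])
T=lambda u:(np.array(u)+.5)/3-.5+[185,115]
v=inbox(ray("top",T((445,200)),.0655))-inbox(ray("top",T((509,213)),.064));print("theta",np.arctan2(v[1],-v[0]),np.hypot(*v[:2]))
ctrl.sign_off();print(ctrl.current_t())
E
```

```text
t2full [(np.int32(330), np.int32(178), np.int32(26), np.int32(34), np.int32(297))]
top0 [(np.int32(200), np.int32(138), np.int32(120), np.int32(94), np.int32(7966)), (np.int32(311), np.int32(158), np.int32(119), np.int32(96), np.int32(7860)), (np.int32(333), np.int32(181), np.int32(4), np.int32(4), np.int32(13)), (np.int32(191), np.int32(247), np.int32(183), np.int32(153), np.int32(22378)), (np.int32(290), np.int32(259), np.int32(8), np.int32(8), np.int32(52)), (np.int32(337), np.int32(380), np.int32(22), np.int32(20), np.int32(208)), (np.int32(637), np.int32(384), np.int32(3), np.int32(8), np.int32(16)), (np.int32(333), np.int32(386), np.int32(6), np.int32(3), np.int32(14)), (np.int32(367), np.int32(386), np.int32(28), np.int32(14), np.int32(175)), (np.int32(393), np.int32(394), np.int32(14), np.int32(6), np.int32(34))]
theta 1.5816374131499413 0.048580873035272774
the job is handed in; nothing more can be done
the job is handed in; nothing more can be done
```

The gas is shut off and the job is handed in. At the last reading before hand-in the clock stood at about 20 s, against the limit of 45 s.

- **Cover:** I pushed it by its bow handle with the shut fingers to the +y end stop. A second push met firm resistance at the same place. Both cameras show it lying flat in its guides against the stop.
- **Marked handle:** I pushed the tag disc round its arc until it met the stop. A further 12 N press did not move it. In the final picture it measures about 1.58 rad (shut is 1.571), pointing across its pipe.
- **Wing handle and bystanders:** The wing handle is still along its pipe. The before/after image difference for the handle push shows only the marked handle changed. Against the first picture, the changes are the cover, the uncovered bay and the arm. The final arm pose hides the dark wooden block and part of the doming block from the top camera. The arm's shadow or outline also covers part of the caliper there. These three I could check only partly, but no unexpected contact force was felt near them.

Two readings did not match what I expected. The fingers met the cover and the handle about 5 mm further on than I had reckoned, in both pushes by the same amount, so the fingertips are probably thinner than I assumed. The forces I read at the pauses along the handle's arc (1–3 N) were lower than the roughly 4 N calculated.

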